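# Clamp the flange in the drilling fixture

### The arm

A 6-joint arm with a two-finger parallel gripper is mounted at the origin on the work surface. World frame = base frame: x ahead of the robot, y to its left, z up, the work surface at z = 0. Lengths are in mm, angles in rad, forces in N, time in s.
With the tool pointing down it reaches from about 275 to 750 mm from the base axis. Payload 10.2 kg.
Tool frame: the origin (TCP) lies at the very end of the fingers, on their centre line; the grasp point (between the pads) lies 19 mm behind it (ctrl.grip_depth is the distance from the TCP to the grasp point, in mm); z points along the fingers, x is the direction in which the jaws open and shut, and the axes are right-handed (so a half turn about z gives the same grasp; the last joint's range is limited). The gripper opens to 85 mm and grips with 20 to 120 N. Pads are 22 mm wide; open, the fingers measure 114 mm over their backs; the gripper's body (76 mm by 85 mm) begins 54 mm behind the grasp point. The pads swing forward as they close: fully open they stand 13 mm farther back than shut.
Start: joints at [-1.501, 0.313, 1.498, -0, 1.331, -0.223], TCP at [151.52, -502.666, 231.294] pointing down, gripper open.
Joint ranges: [-2.94, 2.94], [-0.97, 2.17], [0.19, 2.56], [-1.23, 4.37], [0.02, 3.11], [-2.88, 2.88]. Speed limits (rad/s): [2.39, 2.39, 3.01, 3.14, 3.14, 3.14].

### API

Orientations are given as a unit quaternion [w, x, y, z].
In Python, from rig import ctrl gives the robot as it stands.
- The arm moves only by the tool play_rows, never from a script. Its argument "motion" is a list of rows, each a list of 2 entries, a list of its own where there are three numbers: the shift along the tool's x, y, z in mm, then the turn, a rotation vector about the tool's x, y, z in degrees. A call has 1 to 20 rows; each row shifts and turns the commanded pose from where the row before left it, along the tool's axes as they then stand; what a row does not reach is not made up. A row lasts 1/12 s, in which the tool goes at most 41.7 mm and 7.16 degrees, less where a joint would pass 70% of its speed; a pose out of reach is approached as far as the arm can. A call with a gripper value outside its range is refused whole. "fingers" is the finger opening in mm, from 0 to 85.4, set as the call begins (left out, the last holds). The fingers move at their own pace and stop on an object; "squeeze" is the grip in N (left out, the last holds). Time passes only in rows, so rows that do not move let the fingers close. It gives the time, the measured TCP pose, the force and the opening at its end, in the units of the state.
- ctrl.sense(): the state, without advancing time (a new reading comes with each control period).
- ctrl.capture(name): name is "scene" or "side" or "wrist"; returns the picture (384x512x3 uint8, red, green, blue); there is no depth.
- ctrl.get_calibration(name): a dict with "K" (3x3 intrinsics, pixels), "R" (3x3) and "t" (3): a world point X has camera coordinates R X + t; the wrist camera has in their place "tool_from_camera" (4x4, takes a point from camera to tool coordinates, whose origin is the TCP and whose axes are the tool frame's). Camera axes: x right, y down, z forward; pixel columns grow to the right and rows downward; lengths in mm; the calibration is good to about 2 mm. A picture is of the moment at which its call begins: read the wrist's pose just before it. get_calibration takes no time and is no camera call.
- ctrl.finish_job(): hands the job in, once; it reports no verdict.
Trained networks look in the newest picture that a camera, given by its name, has taken for a name from the list of things; names that differ only in an ending like _2 or _b are one class to them, and where a whole thing is asked for, a point or a joint stands for the part that bears it (a point fixed in the world has none). Each returns a list of dicts, best first, with "p" (0 to 1); they miss things now and then, are a little off and sometimes report something else, mostly with a low value. They report only what shows in the picture. A call takes as long as a camera call. They do not tell look-alikes from the thing itself.
- ctrl.spot_in(camera, name): "position" ([column, row] as shares, 0 to 1, of the picture: columns of its width, rows of its height, amid what is visible of it).
The state is a dict: "time_s": time; "joints": joint angles; "dq": joint speeds; "tau": joint torques, N m; "eef_pos": TCP position; "ee_rot": TCP orientation; "force": force on the tool from outside, world axes, zero at the start; "wrist_torque": the same for the moment, N m; "grip_width": opening from 0.0 (shut) to 1.0 (fully open).
Only numpy, scipy, OpenCV 4.12 (cv2) and the standard library are available. Lean on these libraries where they do the work, as an engineer would, in place of code of your own. Each camera call takes 0.05 s, during which the arm holds its last target. There are 200 camera calls.

### The job

Clamp the flange for drilling: with a finger, push the clamp strap round until it is fully home against its stop with its foot over the flange's hub, then push the cam lever all the way down so that the foot presses on the hub. Leave the flange sitting flat in its nest, never lift it, and leave the loose parts standing around the fixture where they are.

Things in the scene. Friction and masses are not known exactly. Their poses are not given: they have to be found in the camera images.
- fixture: Dark steel base plate bolted to the bench, 150 (its x) x 240 (its y) x 16 mm; origin at the centre of its underside, z up. Four locating pins (10 mm tall above the plate) make a nest for the flange centred at plate x = 0, y = -50 mm. The clamp post, 30 mm diameter, stands at plate x = 0, y = +60 mm, its top 52 mm above the bench.
- flange: Loose aluminium flange, about 0.3 to 0.6 kg, 80 mm diameter and 12 mm thick, with a central hub 36 mm in diameter whose top is 28 mm above the underside (44 mm above the bench). Lies in the nest with 2 mm play. Origin at the centre of its underside.
- swing (a joint): Angle (rad) of the clamp strap about the upright clamp post. 0 = home against the stop: the strap points from the post along the plate's -y, over the hub. It grows counter-clockwise seen from above; at 1.57 the strap points along the plate's +x (away from the robot). Stop at 0, other limit 1.9. It starts swung aside at 0.9 to 1.7 and stays where it is left (friction 0.12 Nm, about 1 N at the strap's end). Strap and cam lever turn together.
- strap_pivot (a point): On the axis of the clamp post, 66 mm above the bench (middle height of the raised strap). Axes turn with the strap: the strap points along this frame's -y, z is up.
- strap_end (a point): Centre of the free end face of the strap, a plain steel bar 28 mm wide and 12 mm thick reaching 132 mm from the post axis. With the lever upright its underside is 60 mm and its top 72 mm above the bench; the lever draws it down by 3.6 mm per rad. Under it, 110 mm from the post axis, hangs a dark round foot 20 mm in diameter and 12 mm long, its underside 48 mm above the bench with the lever upright (4 mm above the hub).
- lever (a joint): Angle (rad) of the cam lever. 0 = upright, grows as the lever goes down on the side of the post away from the strap (always in the strap's upright plane); 1.5 = fully down at its stop, almost level, foot pressed on the hub with about 27 N. Starts at 0.2 to 0.55, stays where it is left (friction 0.28 Nm, plus about 0.1 Nm as the foot begins to press at about 1.1 rad: roughly 4 to 6 N at the ball).
- lever_pivot (a point): Axis of the cam lever, on the clamp post axis 94 mm above the bench. Axes turn with the strap: strap along -y, the lever falls towards +y, z up.
- lever_ball (a point): Centre of the black ball, 22 mm in diameter, at the end of the lever, 100 mm from the lever's axis. The lever's arm is a round steel bar 11 mm in diameter.
- bushing: Bystander: loose dark steel bushing, 44 mm outside diameter, 45 mm tall, standing. Origin at the centre of its underside.
- spool: Bystander: loose red plastic spool, 48 mm diameter, 52 mm tall, standing. Origin at the centre of its underside.
- jar: Bystander: loose small white jar with a blue lid, 50 mm diameter, 60 mm tall, standing. Origin at the centre of its underside.
There are look-alikes about, which are no part of the job. Of the things that look like the flange, the smallest one is meant.

How it is judged:
By the outcome, as a careful person would: the job done as asked, in the order asked, and still so for the second after the job is handed in, with the robot touching nothing.
It also fails if it takes over 64 s, if anything falls off the work surface, if the arm or the gripper's body presses on something with over 40 N, if the wrist force passes 120 N, or if a joint passes its speed limit or range.

## Working session

There is one attempt and no reset: what is moved stays moved. The work goes in short steps, Python scripts to look and compute and a tool call to move; the robot and the scene stay as the last step left them, time stands still between calls to the robot, and variables do not carry over. Pictures are saved under pics/ and viewed, about 8 in all and at most 12, crops included, and the job is handed in when it is done.

Besides the shell and the picture viewer there is one more tool, called after "Emit:" by a JSON object that holds its "api" and its "payload". play_rows: Moves the arm, as the interface text tells. Its arguments: {"type":"object","properties":{"motion":{"type":"array"},"fingers":{"type":"number"},"squeeze":{"type":"number"}},"required":["motion"]}

```bash
ls; mkdir -p pics; cat > h.py <<'E'
import numpy as np, cv2
from rig import ctrl
def cap(n,f=None):
    s=ctrl.sense(); im=ctrl.capture(n)
    if f: cv2.imwrite('pics/'+f,im[:,:,::-1])
    return im,s
def Rq(q):
    from scipy.spatial.transform import Rotation as R
    return R.from_quat([q[1],q[2],q[3],q[0]]).as_matrix()
def cam(n,s=None):
    c=ctrl.get_calibration(n); K=np.array(c['K'])
    if 'R' in c: R=np.array(c['R']);t=np.array(c['t'])
    else:
        T=np.eye(4);T[:3,:3]=Rq(s['ee_rot']);T[:3,3]=s['eef_pos']
        M=np.linalg.inv(T@np.array(c['tool_from_camera'])); R=M[:3,:3];t=M[:3,3]
    return K,R,t
def proj(n,X,s=None):
    K,R,t=cam(n,s); p=(np.atleast_2d(X)@R.T+t)@K.T; return p[:,:2]/p[:,2:]
def atz(n,uv,z,s=None):
    K,R,t=cam(n,s); d=R.T@np.linalg.inv(K)@np.array([*uv,1.]); o=-R.T@t
    return o+d*(z-o[2])/d[2]
def tri(obs):  # [(n,uv,s)]
    A=np.zeros((3,3));b=np.zeros(3);L=[]
    for n,uv,s in obs:
        K,R,t=cam(n,s); d=R.T@np.linalg.inv(K)@np.array([*uv,1.]); d/=np.linalg.norm(d); o=-R.T@t
        P=np.eye(3)-np.outer(d,d);A+=P;b+=P@o;L.append((P,o))
    X=np.linalg.solve(A,b); return X,[round(float(np.linalg.norm(P@(X-o))),1) for P,o in L]
E
python3 - <<'E'
from h import *
a,_=cap('scene','scene0.png');b,_=cap('side','side0.png')
cv2.imwrite('pics/both.png',np.hstack([a,b])[:,:,::-1])
for c in('scene','side'):
  for n in('fixture','flange','strap_end','strap_pivot','lever_ball','lever_pivot','bushing','spool','jar'):
    print(c,n,[(np.round(np.array(d['position'])*[512,384]).tolist(),round(d['p'],2)) for d in ctrl.spot_in(c,n)][:4])
print(ctrl.sense())
for c in('scene','side'):
  K,R,t=cam(c);print(c,-R.T@t,R[2])
E
```

```text
pics
scene fixture [([268.0, 276.0], 0.74), ([220.0, 219.0], 0.73)]
scene flange [([250.0, 340.0], 0.88), ([114.0, 280.0], 0.77), ([268.0, 277.0], 0.74), ([208.0, 238.0], 0.72)]
scene strap_end []
scene strap_pivot [([229.0, 193.0], 0.67)]
scene lever_ball [([215.0, 168.0], 0.66)]
scene lever_pivot [([228.0, 192.0], 0.69)]
scene bushing [([259.0, 166.0], 0.88), ([219.0, 219.0], 0.37)]
scene spool [([177.0, 282.0], 0.58)]
scene jar [([267.0, 280.0], 0.61)]
side fixture [([291.0, 239.0], 0.67)]
side flange [([264.0, 173.0], 0.85), ([367.0, 203.0], 0.85), ([306.0, 216.0], 0.72), ([245.0, 291.0], 0.44)]
side strap_end [([269.0, 225.0], 0.59)]
side strap_pivot [([285.0, 221.0], 0.6)]
side lever_ball [([301.0, 208.0], 0.89)]
side lever_pivot [([287.0, 219.0], 0.81)]
side bushing [([244.0, 287.0], 0.83)]
side spool [([315.0, 192.0], 0.61)]
side jar [([247.0, 187.0], 0.63)]
{'time_s': 1.0, 'joints': array([-1.50141217e+00,  3.12913904e-01,  1.49770394e+00, -5.34583106e-06,
        1.33102197e+00, -2.23395185e-01]), 'dq': array([-0.00105466, -0.00056273,  0.00055944,  0.00080663,  0.00056072,
       -0.00037322]), 'tau': array([ 1.67392642e-03, -4.12156463e+01, -2.59886527e+01, -8.61329909e-05,
        5.31932710e-04, -1.10086225e-05]), 'eef_pos': array([ 151.51196416, -502.66100072,  231.28557273]), 'ee_rot': array([-1.62191173e-05,  8.02687867e-01, -5.96399353e-01, -1.73145481e-05]), 'force': array([ 0.92018914,  0.50239426, -0.16770655]), 'wrist_torque': array([-0.01330962,  0.02222179, -0.00289612]), 'grip_width': 1.000664703502204}
scene [ 977.21259202 -566.64822313  727.12472478] [-0.4193001   0.62008168 -0.66308834]
side [178.80067174 565.4509444  584.36262905] [ 0.50317883 -0.66656665 -0.54999998]
```

View pics/scene0.png

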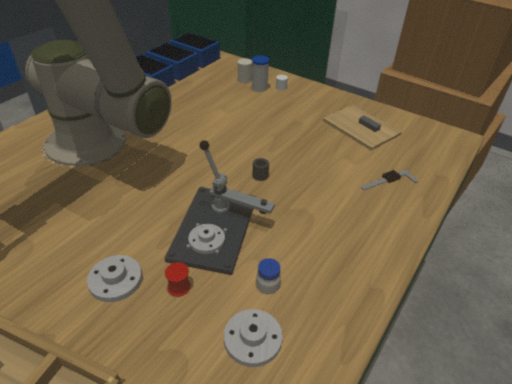

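View pics/side0.png

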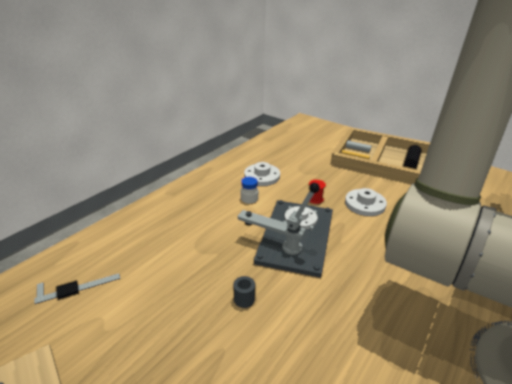

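The scene view shows the fixture with the nested flange at (207,237), post about (221,195), strap end (267,207) and ball (204,145). In the side view the ball is at (316,187) and the strap end at (245,216). The flange candidates are (115,277), (253,336) and (207,237). The one in the nest, (207,237), is the smallest and fits the description. I'll confirm it in an enlarged crop.

```bash
python3 - <<'E'
from h import *
a=cv2.imread('pics/scene0.png')[130:290,160:290];b=cv2.imread('pics/side0.png')[165:315,220:350]
a=cv2.resize(a,None,fx=3,fy=3,interpolation=2);b=cv2.resize(b,None,fx=3,fy=3,interpolation=2)
b=cv2.copyMakeBorder(b,0,30,0,0,0)
cv2.imwrite('pics/crop1.png',np.hstack([a,b]))
E
```

```text
(no output)
```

View pics/crop1.png

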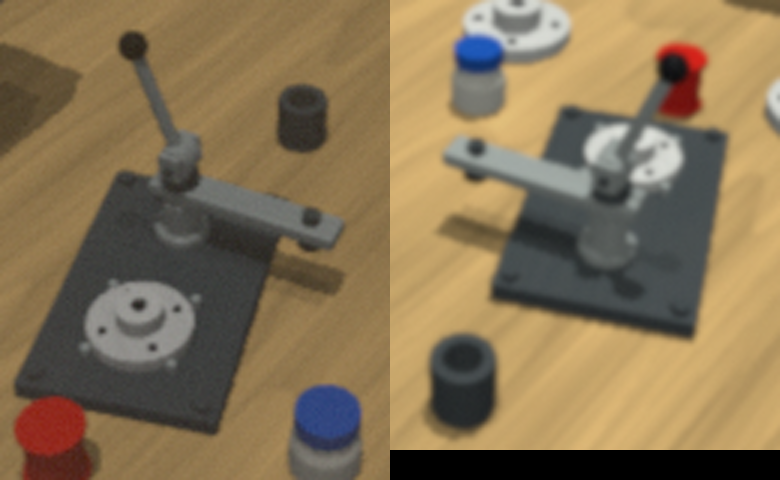

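```bash
python3 - <<'E'
from h import *
for n,a,b in [('ball',(204.3,145.3),(314.3,188)),('strapend',(272,207.3),(240,215.7)),('jar lid',(269,265),(249.5,180.5)),('bush top',(261,164),(244.3,283))]:
    print(n,tri([('scene',a,None),('side',b,None)]))
for n,uv in [('scene',(201,188)),('scene',(165.7,257.7)),('scene',(231.7,272)),('side',(277.3,201)),('side',(332.3,208)),('side',(321,274.3)),('side',(254,262.7))]:
    print(n,uv,atz(n,uv,16).round())
print('hub',atz('scene',(206.3,232),44).round(),'jar',atz('scene',(268,267),60).round(),'spool',atz('scene',(177,271),52).round(),'bush',atz('scene',(261,164),45).round())
E
```

```text
ball (array([463.66516266,  -0.5501088 , 186.09128381]), [1.4, 1.4])
strapend (array([625.30612459,  34.43547634,  62.8964388 ]), [1.1, 1.1])
jar lid (array([ 708.56380282, -105.03561833,   59.21803597]), [1.6, 1.6])
bush top (array([500.54233012, 173.72952928,  41.9761982 ]), [1.8, 1.8])
scene (201, 188) [417.  30.  16.]
scene (165.7, 257.7) [ 503. -188.   16.]
scene (231.7, 272) [ 640. -135.   16.]
side (277.3, 201) [ 628. -126.   16.]
side (332.3, 208) [ 498. -189.   16.]
side (321, 274.3) [405.  37.  16.]
side (254, 262.7) [535.  96.  16.]
hub [543. -98.  44.] jar [ 711. -110.   60.] spool [ 568. -218.   52.] bush [504. 172.  45.]
```

The crop confirms the nested flange is the small one. Measured values:

| Quantity | Value |
|---|---|
| Plate yaw | about 22.3° |
| Post | about (497, 8) |
| Strap length | about 131 mm (expected 132) |
| Swing | about 1.38 rad |
| Lever | about 0.35 rad |
| Ball height | 186 mm (expected 188) |

I'll move the shut fingers to above the free side of the strap.

Emit:
{"api": "play_rows", "payload": {"motion": [[[-21.5, -29.3, 0], [0, 0, 0]], [[-21.5, -29.3, 0], [0, 0, 0]], [[-21.5, -29.3, 0], [0, 0, 0]], [[-21.5, -29.3, 0], [0, 0, 0]], [[-21.5, -29.3, 0], [0, 0, 0]], [[-21.5, -29.3, 0], [0, 0, 0]], [[-21.5, -29.3, 0], [0, 0, 0]], [[-21.5, -29.3, 0], [0, 0, 0]], [[-21.5, -29.3, 0], [0, 0, 0]], [[-21.5, -29.3, 0], [0, 0, 0]], [[-21.5, -29.3, 0], [0, 0, 0]], [[-21.5, -29.3, 0], [0, 0, 0]], [[-21.5, -29.3, 0], [0, 0, 0]], [[-21.5, -29.3, 0], [0, 0, 0]], [[-21.5, -29.3, 0], [0, 0, 0]], [[-21.5, -29.3, 0], [0, 0, 0]], [[-21.5, -29.3, 0], [0, 0, 0]], [[-21.5, -29.3, 0], [0, 0, 0]], [[-21.5, -29.3, 0], [0, 0, 0]], [[-21.5, -29.3, 0], [0, 0, 0]]], "fingers": 0, "squeeze": 40}}

```text
time_s: 2.67
eef_pos: [589.2, 80.0, 231.3]
ee_rot: [-0.0, 0.803, -0.596, 0.0]
force: [-0.1, -1.3, 0.6]
grip_width: 0.002
```

Emit:
{"api": "play_rows", "payload": {"motion": [[[0, 0, 0], [0, 0, -6.5]], [[0, 0, 0], [0, 0, -6.5]], [[0, 0, 0], [0, 0, -6.5]], [[0, 0, 0], [0, 0, -6.5]], [[0, 0, 0], [0, 0, -6.5]], [[0, 0, 0], [0, 0, -6.5]], [[0, 0, 0], [0, 0, -6.5]], [[0, 0, 0], [0, 0, -6.5]], [[0, 0, 0], [0, 0, -6.5]], [[0, 0, 0], [0, 0, -6.5]], [[0, 0, 0], [0, 0, -6.5]], [[0, 0, 0], [0, 0, -6.5]], [[0, 0, 0], [0, 0, -6.5]], [[0, 0, 0], [0, 0, 0]], [[0, 0, 0], [0, 0, 0]]]}}

```text
time_s: 3.92
eef_pos: [588.5, 78.2, 231.3]
ee_rot: [0.0, 0.995, 0.097, -0.0]
force: [0.6, 0.5, 0.1]
grip_width: 0.002
```

```bash
python3 - <<'E'
from h import *
im,s=cap('wrist','w1.png')
for n in('strap_end','strap_pivot','lever_pivot','lever_ball','flange'):
    print(n,[(np.round(np.array(d['position'])*[512,384]).tolist(),round(d['p'],2)) for d in ctrl.spot_in('wrist',n)][:4])
print(s['time_s'],s['eef_pos'],s['force'],s['grip_width'],Rq(s['ee_rot'])[:,0])
for X in [(497,8.5,110),(625,34,66),(539,-93.5,44)]: print(X,proj('wrist',X,s).round())
np.save('s1.npy',s,allow_pickle=True)
E
```

```text
strap_end [([226.0, 214.0], 0.93)]
strap_pivot [([173.0, 223.0], 0.68)]
lever_pivot [([173.0, 225.0], 0.78)]
lever_ball [([110.0, 262.0], 0.6), ([170.0, 225.0], 0.48)]
flange [([199.0, 271.0], 0.93)]
3.9167 [588.46925396  78.15895872 231.26134028] [0.55424998 0.52910139 0.07955248] 0.0015944078634592689 [ 9.81345111e-01  1.92254439e-01 -6.55386477e-05]
(497, 8.5, 110) [[152. 231.]]
(625, 34, 66) [[280. 213.]]
(539, -93.5, 44) [[195. 281.]]
```

View pics/w1.png

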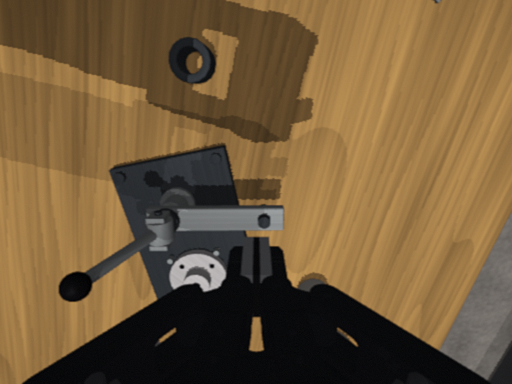

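The wrist view shows the strap running level from about (175,218) to (284,217), so the tool's x is parallel to it. The hub is at (196,280), within a pixel or so of the prediction, and the bushing at (191,60) is well clear.

```bash
python3 - <<'E'
from h import *
s=np.load('s1.npy',allow_pickle=True).item()
R=Rq(s['ee_rot'])
for n,uv,z in [('edge',(265,206),72),('edge2',(200,208),72),('end',(284,217),72),('end lo',(283,229),72),('post c',(178,219),72),('hub',(196,276),44),('plate c1',(111,170),16),('plate c2',(225,146),16)]:
    X=atz('wrist',uv,z,s); print(n,X.round(1),'tool',(R.T@(X-s['eef_pos'])).round(1))
for P in [(497,8.5,72),(497,8.5,94)]: print('post est in tool',(R.T@(np.array(P)-s['eef_pos'])).round(1), proj('wrist',P,s).round())
E
```

```text
edge [605.9  41.5  72. ] tool [ 10.   39.4 159.3]
edge2 [535.6  25.3  72. ] tool [-62.   41.8 159.3]
end [629.4  32.5  72. ] tool [ 31.5  52.7 159.3]
end lo [631.7  17.8  72. ] tool [ 30.8  67.6 159.3]
post c [513.1   7.2  72. ] tool [-87.5  55.1 159.3]
hub [539.8 -84.7  44. ] tool [-79.1 150.5 187.3]
plate c1 [412.4  29.9  16. ] tool [-182.1   13.5  215.3]
plate c2 [548.1  87.4  16. ] tool [-37.8 -16.9 215.3]
post est in tool [-103.1   50.8  159.3] [[164. 215.]]
post est in tool [-103.1   50.8  137.3] [[158. 224.]]
```

Descend beside the strap (tip at z≈60), close up to it and start the swing.

Emit:
{"api": "play_rows", "payload": {"motion": [[[0, 0, 21.4], [0, 0, 0]], [[0, 0, 21.4], [0, 0, 0]], [[0, 0, 21.4], [0, 0, 0]], [[0, 0, 21.4], [0, 0, 0]], [[0, 0, 21.4], [0, 0, 0]], [[0, 0, 21.4], [0, 0, 0]], [[0, 0, 21.4], [0, 0, 0]], [[0, 0, 21.4], [0, 0, 0]], [[0, 0, 0], [0, 0, 0]], [[0, 7, 0], [0, 0, 0]], [[0, 7, 0], [0, 0, 0]], [[0, 7, 0], [0, 0, 0]], [[0, 7, 0], [0, 0, 0]], [[0, 0, 0], [0, 0, 0]]]}}

```text
time_s: 5.38
eef_pos: [594.7, 49.0, 61.0]
ee_rot: [0.0, 0.995, 0.097, 0.001]
force: [-0.5, -0.1, -0.5]
grip_width: 0.001
```

Emit:
{"api": "play_rows", "payload": {"motion": [[[1.4, 7.2, 0], [0, 0, 4]], [[1.4, 7.2, 0], [0, 0, 4]], [[1.4, 7.2, 0], [0, 0, 4]], [[1.4, 7.2, 0], [0, 0, 4]], [[1.4, 7.2, 0], [0, 0, 4]], [[1.4, 7.2, 0], [0, 0, 4]], [[1.4, 7.2, 0], [0, 0, 4]], [[1.4, 7.2, 0], [0, 0, 4]], [[1.4, 7.2, 0], [0, 0, 4]], [[1.4, 7.2, 0], [0, 0, 4]], [[1.4, 7.2, 0], [0, 0, 4]], [[1.4, 7.2, 0], [0, 0, 4]], [[0, 0, 0], [0, 0, 0]]]}}

```text
time_s: 6.47
eef_pos: [594.4, -35.8, 60.6]
ee_rot: [-0.0, 0.949, -0.317, 0.0]
force: [-0.4, 0.1, -0.9]
grip_width: -0.001
```

```bash
python3 - <<'E'
from h import *
cap('scene','sc2.png');im,s=cap('wrist','w2.png')
a=cv2.imread('pics/sc2.png');b=cv2.imread('pics/w2.png')
cv2.imwrite('pics/v2.png',np.hstack([cv2.resize(a[120:300,120:330],(448,384)),cv2.resize(b,(352,264)) if 0 else b[:,100:450]]))
print(s['eef_pos'],s['force'],np.degrees(np.arctan2(*Rq(s['ee_rot'])[[1,0],0])))
E
```

```text
[594.43179902 -35.2046161   60.53941561] [ 0.43041818  0.66284439 -0.3182806 ] -36.702535996604624
```

View pics/v2.png

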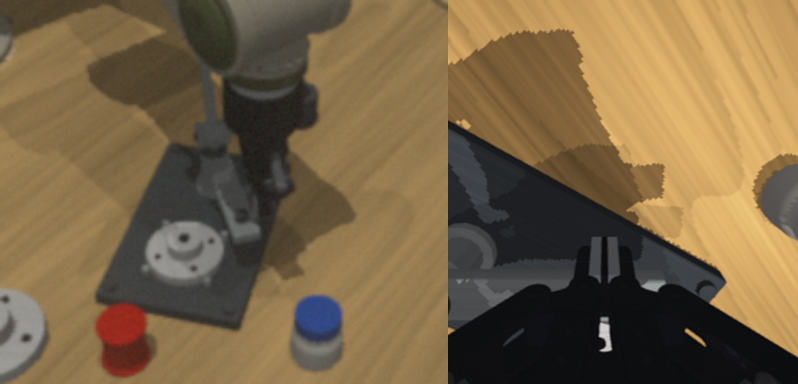

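The strap is following the finger (left half: strap end at about (240,235) in the crop, beside the finger). Continue, then creep towards the stop.

Emit:
{"api": "play_rows", "payload": {"motion": [[[1.4, 7.2, 0], [0, 0, 4]], [[1.4, 7.2, 0], [0, 0, 4]], [[1.4, 7.2, 0], [0, 0, 4]], [[1.4, 7.2, 0], [0, 0, 4]], [[1.4, 7.2, 0], [0, 0, 4]], [[1.4, 7.2, 0], [0, 0, 4]], [[0.4, 1.8, 0], [0, 0, 1]], [[0.4, 1.8, 0], [0, 0, 1]], [[0, 0, 0], [0, 0, 0]], [[0, 0, 0], [0, 0, 0]]]}}

```text
time_s: 7.4
eef_pos: [566.1, -72.3, 60.1]
ee_rot: [0.0, 0.854, -0.52, -0.0]
force: [0.4, 0.5, -0.1]
grip_width: 0.0
```

Emit:
{"api": "play_rows", "payload": {"motion": [[[0.4, 1.8, 0], [0, 0, 1]], [[0.4, 1.8, 0], [0, 0, 1]], [[0, 0, 0], [0, 0, 0]]]}}

```text
time_s: 7.65
eef_pos: [563.0, -75.0, 60.1]
ee_rot: [-0.0, 0.844, -0.536, -0.0]
force: [0.2, 0.5, 0.8]
grip_width: -0.004
```

Emit:
{"api": "play_rows", "payload": {"motion": [[[0.2, 1.8, 0], [0, 0, 1]], [[0.2, 1.8, 0], [0, 0, 1]], [[0, 0, 0], [0, 0, 0]]]}}

```text
time_s: 7.9
eef_pos: [560.1, -77.1, 60.2]
ee_rot: [-0.0, 0.835, -0.551, 0.0]
force: [1.2, 0.0, 0.9]
grip_width: -0.001
```

Not at the stop yet. Pushing in small steps.

Emit:
{"api": "play_rows", "payload": {"motion": [[[0, 1.5, 0], [0, 0, 0]], [[0, 1.5, 0], [0, 0, 0]], [[0, 0, 0], [0, 0, 0]]]}}

```text
time_s: 8.15
eef_pos: [559.4, -77.5, 60.5]
ee_rot: [-0.002, 0.835, -0.55, 0.002]
force: [12.8, 4.8, -6.3]
grip_width: 0.001
```

Emit:
{"api": "play_rows", "payload": {"motion": [[[0, 1, 0], [0, 0, 0]], [[0, 1, 0], [0, 0, 0]], [[0, 0, 0], [0, 0, 0]]]}}

```text
time_s: 8.4
eef_pos: [558.9, -77.7, 60.7]
ee_rot: [-0.003, 0.835, -0.55, 0.004]
force: [20.4, 9.3, -8.0]
grip_width: 0.001
```

```bash
python3 - <<'E'
from h import *
a,_=cap('scene');b,_=cap('side');s=ctrl.sense()
cv2.imwrite('pics/v3.png',np.hstack([cv2.resize(a[150:290,150:270],(400,467)),cv2.resize(b[160:290,240:350],(395,467))])[:,:,::-1])
cv2.imwrite('pics/sc3.png',a[:,:,::-1]);cv2.imwrite('pics/sd3.png',b[:,:,::-1])
print(s['eef_pos'],s['force'])
E
```

```text
[558.94944934 -77.72842688  60.70597322] [20.57512764  9.32710844 -8.32177607]
```

View pics/v3.png

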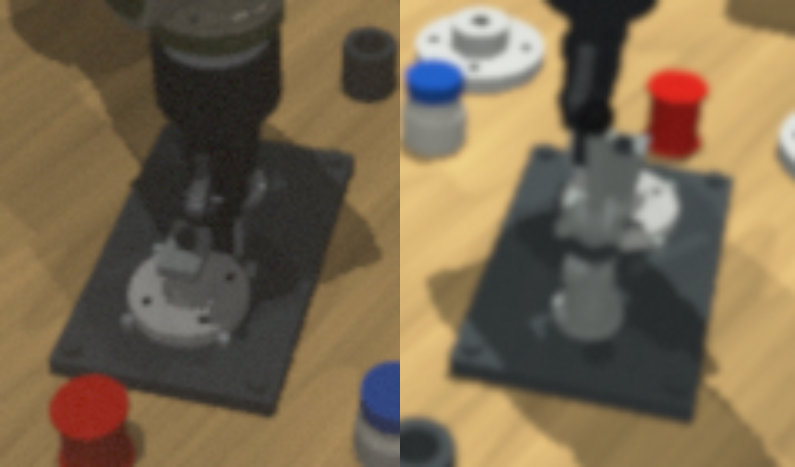

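The rigid contact force (22 N) is along the plate's +x, and the strap end lies over the hub in both views, so the strap is on its stop. Back off, rise and turn the tool so its y axis lies in the lever plane.

Emit:
{"api": "play_rows", "payload": {"motion": [[[0, -3, 0], [0, 0, 0]], [[0, -5, 0], [0, 0, 0]], [[0, -8, 0], [0, 0, 0]], [[0, 0, -21.8], [0, 0, 0]], [[0, 0, -21.8], [0, 0, 0]], [[0, 0, -21.8], [0, 0, 0]], [[0, 0, -21.8], [0, 0, 0]], [[0, 0, -21.8], [0, 0, 0]], [[0, 0, 0], [0, 0, 0]]]}}

```text
time_s: 9.25
eef_pos: [571.8, -72.9, 173.3]
ee_rot: [-0.001, 0.835, -0.55, 0.003]
force: [1.1, 0.6, 0.6]
grip_width: -0.0
```

Emit:
{"api": "play_rows", "payload": {"motion": [[[0, 0, 0], [0, 0, -6.9]], [[0, 0, 0], [0, 0, -6.9]], [[0, 0, 0], [0, 0, -6.9]], [[0, 0, 0], [0, 0, -6.9]], [[0, 0, 0], [0, 0, -6.9]], [[0, 0, 0], [0, 0, -6.9]], [[0, 0, 0], [0, 0, -6.9]], [[0, 0, 0], [0, 0, -6.9]], [[0, 0, 0], [0, 0, -6.9]], [[0, 0, 0], [0, 0, -6.9]], [[0, 0, 0], [0, 0, -6.9]], [[0, 0, 0], [0, 0, -6.9]], [[0, 0, 0], [0, 0, -6.9]], [[0, 0, 0], [0, 0, 0]], [[0, 0, 0], [0, 0, 0]]]}}

```text
time_s: 10.5
eef_pos: [570.1, -72.4, 168.5]
ee_rot: [-0.0, 0.98, 0.197, -0.001]
force: [0.0, 0.0, -0.5]
grip_width: 0.0
```

```bash
python3 - <<'E'
from h import *
cap('side','sd4.png');cap('scene','sc4.png');im,s=cap('wrist','w4.png');R=Rq(s['ee_rot'])
print(s['eef_pos'],s['force'],np.degrees(np.arctan2(R[1,0],R[0,0])))
for c in('scene','side','wrist'):print(c,[(np.round(np.array(d['position'])*[512,384]).tolist(),round(d['p'],2)) for d in ctrl.spot_in(c,'lever_ball')][:3])
y=np.radians(23);d=np.array([-np.sin(y),np.cos(y),0])
P=np.array([498,7,0.])
for sv in(-5,):
  X=P+sv*d;X[2]=168;print('target tool',(R.T@(X-s['eef_pos'])).round(1))
B=P+34*d;B[2]=188
for c in('scene','side','wrist'):print(c,'exp ball',proj(c,B,s).round())
a=cv2.imread('pics/sd4.png')[160:290,230:350];b=cv2.imread('pics/w4.png')
cv2.imwrite('pics/v4.png',np.hstack([cv2.resize(a,(354,384)),b[:,60:490]]))
E
```

```text
[570.14855486 -72.49739699 168.75771241] [0.54451803 0.27977727 0.75239932] 22.790774850480968
scene []
side [([295.0, 213.0], 0.65)]
wrist [([196.0, 52.0], 0.61)]
target tool [-35.7 -96.2   0.8]
scene exp ball [[222. 140.]]
side exp ball [[294. 192.]]
wrist exp ball [[151. -72.]]
```

View pics/v4.png

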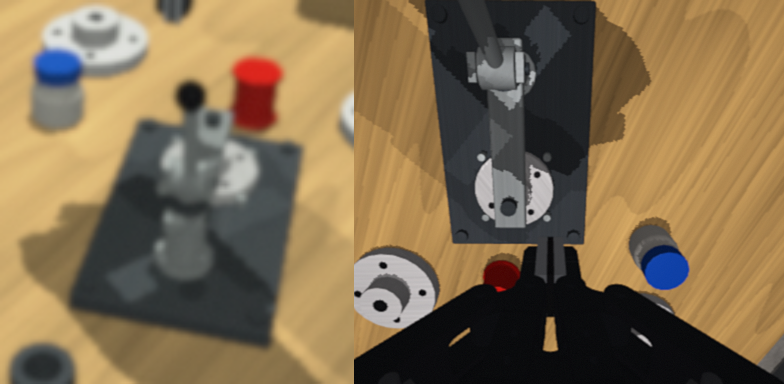

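The strap lies over the hub, parallel to the plate. The ball in the side view is at (294,192), exactly where it was predicted. Move behind the lever and push it down along its arc, with the fingertip at about 75 mm radius on the arm.

Emit:
{"api": "play_rows", "payload": {"motion": [[[-8.9, -24, 0], [0, 0, 0]], [[-8.9, -24, 0], [0, 0, 0]], [[-8.9, -24, 0], [0, 0, 0]], [[-8.9, -24, 0], [0, 0, 0]], [[0, 0, 0], [0, 0, 0]], [[0, -6, 1], [0, 0, 0]], [[0, -6, 1], [0, 0, 0]], [[0, -6, 1], [0, 0, 0]], [[0, -6.9, 2.8], [0, 0, 0]], [[0, -6.7, 3.4], [0, 0, 0]], [[0, 0, 0], [0, 0, 0]]]}}

```text
time_s: 11.72
eef_pos: [487.3, 31.9, 159.2]
ee_rot: [-0.0, 0.98, 0.199, -0.0]
force: [0.7, -0.2, -0.1]
grip_width: 0.0
```

Emit:
{"api": "play_rows", "payload": {"motion": [[[0, -6.3, 4.1], [0, 0, 0]], [[0, -5.9, 4.7], [0, 0, 0]], [[0, -5.3, 5.3], [0, 0, 0]], [[0, -4.8, 5.7], [0, 0, 0]], [[0, -4.2, 6.3], [0, 0, 0]], [[0, -3.6, 6.6], [0, 0, 0]], [[0, 0, 0], [0, 0, 0]]]}}

```text
time_s: 12.3
eef_pos: [475.0, 59.6, 125.8]
ee_rot: [-0.001, 0.98, 0.199, -0.001]
force: [0.7, 0.2, 0.3]
grip_width: -0.0
```

```bash
python3 - <<'E'
from h import *
a,_=cap('side');b,s=cap('scene')
cv2.imwrite('pics/v5.png',np.hstack([cv2.resize(a[160:290,240:350],(395,467)),cv2.resize(b[150:290,150:270],(400,467))])[:,:,::-1])
P=np.array([498,7,0.]);y=np.radians(23);v=s['eef_pos']-P
print(s['eef_pos'],s['force'],'s',v@[-np.sin(y),np.cos(y),0],'lat',v@[np.cos(y),np.sin(y),0])
E
```

```text
[475.10873493  59.33774304 126.3217421 ] [ 0.38562467  0.51927695 -0.06124785] s 57.12147632069041 lat -0.621535195013306
```

View pics/v5.png

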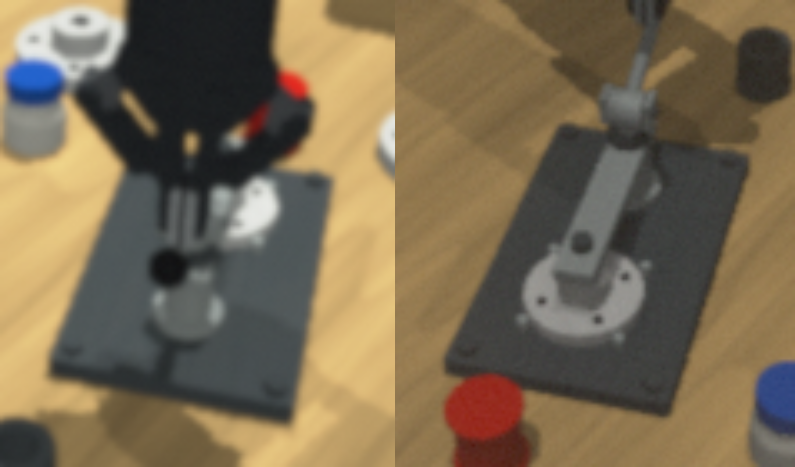

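The lever follows, with the ball now in front of the post in the side view and the strap still over the hub. Continue to the stop.

Emit:
{"api": "play_rows", "payload": {"motion": [[[0, -2.9, 7], [0, 0, 0]], [[0, -2.2, 7.2], [0, 0, 0]], [[0, -0.7, 3], [0, 0, 0]], [[0, 0, 0], [0, 0, 0]]]}}

```text
time_s: 12.73
eef_pos: [473.3, 64.4, 109.2]
ee_rot: [-0.0, 0.98, 0.199, -0.0]
force: [-0.4, 0.1, -0.2]
grip_width: 0.0
```

Emit:
{"api": "play_rows", "payload": {"motion": [[[0, 0, 2], [0, 0, 0]], [[0, 0, 2], [0, 0, 0]], [[0, 0, 0], [0, 0, 0]]]}}

```text
time_s: 12.98
eef_pos: [473.5, 64.2, 105.8]
ee_rot: [-0.0, 0.98, 0.199, -0.0]
force: [-0.5, 0.1, 2.4]
grip_width: 0.003
```

Emit:
{"api": "play_rows", "payload": {"motion": [[[0, 0, 1.5], [0, 0, 0]], [[0, 0, 1.5], [0, 0, 0]], [[0, 0, 0], [0, 0, 0]]]}}

```text
time_s: 13.23
eef_pos: [473.8, 64.3, 103.6]
ee_rot: [-0.0, 0.98, 0.199, 0.0]
force: [-3.2, 3.1, 10.5]
grip_width: -0.001
```

Emit:
{"api": "play_rows", "payload": {"motion": [[[0, 0, 1], [0, 0, 0]], [[0, 0, 1], [0, 0, 0]], [[0, 0, 0], [0, 0, 0]]]}}

```text
time_s: 13.48
eef_pos: [473.9, 64.4, 103.0]
ee_rot: [-0.0, 0.98, 0.199, 0.001]
force: [-9.2, 4.0, 26.4]
grip_width: 0.002
```

Stiff stop reached (26 N, far above the lever friction). Withdraw straight up and clear, then check.

Emit:
{"api": "play_rows", "payload": {"motion": [[[0, 0, -3], [0, 0, 0]], [[0, 0, -10], [0, 0, 0]], [[0, 0, -20], [0, 0, 0]], [[0, 0, -25], [0, 0, 0]], [[0, 0, -25], [0, 0, 0]], [[0, 0, -25], [0, 0, 0]], [[-25, 0, -10], [0, 0, 0]], [[-25, 0, -10], [0, 0, 0]], [[-25, 0, -10], [0, 0, 0]], [[-25, 0, 0], [0, 0, 0]], [[0, 0, 0], [0, 0, 0]], [[0, 0, 0], [0, 0, 0]]]}}

```text
time_s: 14.48
eef_pos: [381.3, 24.6, 239.5]
ee_rot: [0.0, 0.98, 0.199, 0.0]
force: [0.1, 0.7, -1.1]
grip_width: -0.003
```

```bash
python3 - <<'E'
from h import *
a,_=cap('side','sd6.png');b,s=cap('scene','sc6.png');w,s=cap('wrist','w6.png')
cv2.imwrite('pics/v6.png',np.hstack([cv2.resize(a[160:300,230:350],(400,467)),cv2.resize(b[130:290,150:287],(400,467))])[:,:,::-1])
for c in('scene','side','wrist'):print(c,[(n,np.round(np.array(d['position'])*[512,384]).tolist(),round(d['p'],2)) for n in ('lever_ball','strap_end') for d in ctrl.spot_in(c,n)[:2]])
y=np.radians(23);d=np.array([-np.sin(y),np.cos(y),0]);P=np.array([498,7,0.])
for th in(1.3,1.5):
  B=P+100*np.sin(th)*d;B[2]=94+100*np.cos(th);print(th,[(c,proj(c,B,s).round(1).tolist()) for c in('scene','side','wrist')])
E=P-132*d;E[2]=61;print('end home',[(c,proj(c,E,s).round(1).tolist()) for c in('scene','side','wrist')])
print(s['eef_pos'],s['force'],s['time_s'])
E
```

```text
scene [('lever_ball', [222.0, 174.0], 0.81), ('strap_end', [212.0, 215.0], 0.64)]
side [('lever_ball', [290.0, 234.0], 0.83), ('strap_end', [298.0, 211.0], 0.51)]
wrist [('lever_ball', [357.0, 195.0], 0.93), ('strap_end', [333.0, 255.0], 0.9)]
1.3 [('scene', [[229.7, 148.2]]), ('side', [[285.8, 239.2]]), ('wrist', [[367.9, 146.6]])]
1.5 [('scene', [[230.1, 153.9]]), ('side', [[284.9, 248.2]]), ('wrist', [[360.9, 139.1]])]
end home [('scene', [[203.4, 232.5]]), ('side', [[301.7, 199.5]]), ('wrist', [[330.6, 307.5]])]
[382.02981317  24.98441312 239.08397251] [ 0.68878086 -0.48633331  0.25816789] 14.5833
```

View pics/v6.png

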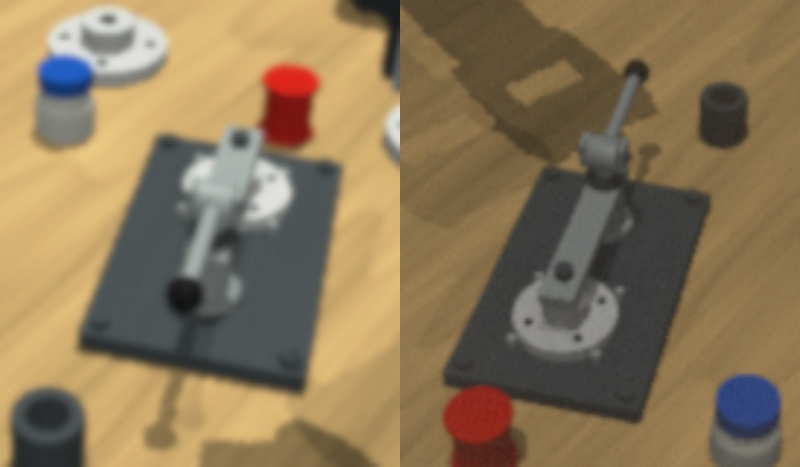

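View pics/w6.png

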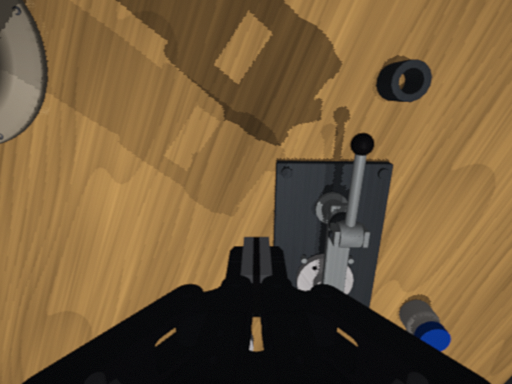

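The ball is at (285.5,248.4) in the side view and (231,154) in the scene view. Both match the prediction for lever = 1.5 to within 1 px. The strap is over the hub, the flange is flat and the bystanders are unmoved, so I'm handing in.

```bash
python3 -c "
from rig import ctrl
print(ctrl.finish_job())"
```

```text
the job is handed in; nothing more can be done
None
```

The flange is clamped and the job is handed in at about 14.6 s of the 64 s allowed. I swung the strap home with the shut fingers until it met a rigid stop (22 N along the plate's +x). I then pushed the lever down its arc until it met its own stop (26 N with under 1 mm of movement), and withdrew clear of everything.

- **Lever:** the ball's position in the scene and side views matches the fully-down angle of 1.5 rad to within 1 px. The wrist view was about 5 px off, between the 1.3 and 1.5 predictions. I put that down to calibration, given the hard stop I felt.
- **Strap:** the foot is over the hub and the strap lies parallel to the plate. I judged this by eye and from the stop force, not by a separate measurement. The network's `strap_end` and `lever_ball` spots give the middle of the visible part, so I read those pixels from the pictures instead.
- **Surroundings:** the flange looks flat in its nest. The bushing, spool and jar look unmoved, by eye.

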